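Reset the control box and hold its access panel shut

ROBOT

A 6-joint arm with a two-finger parallel gripper is mounted at the origin on a cart in front of the work surface, level with it; the furniture and walls round the work are solid. World frame = base frame: x ahead of the robot, y to its left, z up, the work surface at z = 0. Lengths are in mm, angles in rad, forces in N, time in s.
With the tool pointing down it reaches from about 350 to 850 mm from the base axis. Payload 8.1 kg.
Tool frame: the origin (TCP) lies at the very end of the fingers, on their centre line; the grasp point (between the pads) lies 19 mm behind it; x points along the fingers, y is the direction in which the jaws open and shut, and the axes are right-handed (so a half turn about x gives the same grasp; the last joint's range is limited). The gripper opens to 85 mm and grips with 20 to 120 N. Pads are 22 mm wide; open, the fingers measure 114 mm over their backs; the gripper's body (76 mm by 85 mm) begins 54 mm behind the grasp point. The pads swing forward as they close: fully open they stand 13 mm farther back than shut.
Start: joints at [-1.221, 0.13, 1.488, -0, 1.523, -0.085], TCP at [252.757, -544.168, 231.292] pointing down, gripper open.
Joint ranges: [-2.96, 2.96], [-0.89, 2.26], [0.02, 2.5], [-1.34, 4.48], [0, 2.73], [-2.66, 2.66]. Speed limits (rad/s): [2.39, 2.39, 2.79, 3.14, 3.14, 3.14].

INTERFACE

Orientations are given as a unit quaternion [w, x, y, z].
In Python, from plant import * gives the robot as it stands. The module is installed in compiled form; this text tells all that it offers.
- The arm moves only by the tool step_arm, never from a script. Its arguments are lists of equal length, an entry for each row: "travel": the shift along the tool's x, y, z in cm, a list of three; "delta_rot": the turn, a rotation vector about the tool's x, y, z in rad, a list of three. In form: {"travel": [[x, y, z], ...], "delta_rot": [[rx, ry, rz], ...]}. A call has 1 to 10 rows; each row shifts and turns the commanded pose from where the row before left it, along the tool's axes as they then stand; what a row does not reach is not made up. A row lasts 1/10 s, in which the tool goes at most 50 mm and 8.59 degrees, less where a joint would pass 70% of its speed; a pose out of reach is approached as far as the arm can. A call with a gripper value outside its range is refused whole. "gripper" is the closure, from 0 (fully open) to 1 (shut), set as the call begins (left out, the last holds). The fingers move at their own pace and stop on an object; "grip_force" is the grip in N (left out, the last holds). Time passes only in rows, so rows that do not move let the fingers close. It gives the time, the measured TCP pose, the force and the opening at its end, in the units of the state.
- read_state(): the state, without advancing time (a new reading comes with each control period).
- snapshot(name): name is "scene" or "top" or "wrist"; returns (picture, depth): 384x512x3 uint8, red, green, blue; 384x512 float32, mm along the optical axis (not along the pixel's ray), 0 where there is no reading.
- get_calibration(name): a dict with "intrinsics" (3x3 intrinsics, pixels), "R" (3x3) and "t" (3): a world point X has camera coordinates R X + t; the wrist camera has in their place "mount" (4x4, takes a point from camera to tool coordinates, whose origin is the TCP and whose axes are the tool frame's). Camera axes: x right, y down, z forward; pixel columns grow to the right and rows downward; lengths in mm; the calibration is good to about 2 mm. A picture is of the moment at which its call begins: read the wrist's pose just before it. get_calibration takes no time and is no camera call.
- sign_off(): hands the job in, once; it reports no verdict.
The state is a dict: "time_s": time; "q": joint angles; "qvel": joint speeds; "effort": joint torques, N m; "position": TCP position; "orientation": TCP orientation; "wrist_force": force on the tool from outside, world axes, zero at the start; "ft_torque": the same for the moment, N m; "opening": finger opening in mm.
Only numpy, scipy, OpenCV 4.12 (cv2) and the standard library are available. Lean on these libraries where they do the work, as an engineer would, in place of code of your own. Each camera call takes 0.05 s, during which the arm holds its last target.

TASK

Put the machine's control box back in service: take the stylus from its wooden block, press the small recessed reset button on the box fully down with the stylus's tip, and stand the stylus back in its block. Then turn the quarter-turn fastener on the sprung access panel clockwise (seen from above) until its slotted wing lines up with the two engraved index lines, and after that press the panel fully down against the frame. Finish while holding it there with the gripper: the panel still pressed fully home, the wing still in line, nothing let go; leave the tools lying round the box alone.

Things in the scene. Friction and masses are not known exactly. Their poses are not given: they have to be found in the camera images.
- control_box: grey steel control box, 160 (x) x 200 (y) x 60 mm high, fixed to the worktop. Origin: centre of its underside, z up, x and y along its sides. The access panel covers its +y part; the reset button is in the flat deck at its -y end, 64 mm from the origin toward -y. Deck and panel frame are 60 mm above the worktop. A cable gland sticks out 22 mm at the -y end, two lugs 20 mm at the +y end
- button_top (a point): centre of the top face of the reset button, a round white cap 9 mm across at the bottom of a 12 mm bore ringed by a thin black bezel in the deck; unpressed its top lies 4 mm below the deck, 56 mm above the worktop. It is pressed straight down
- reset_button (a joint): how far the reset button is pressed, m: 0 = out, 0.005 = fully down, the hard stop; spring: 1.5 N to start, 5 N at the stop; springs back when released
- panel_top (a point): centre of the upper face of the access panel, an aluminium plate 150 (box x) x 120 (box y) x 5 mm, centred 35 mm from the box's origin toward its +y. It rides level on four corner studs over springs; its upper face is 74 mm above the worktop released, 65 mm pressed home. Two dark index lines, 22 x 3 mm, lie on either side of the fastener along the box's x axis
- panel (a joint): how far the panel is pressed down, m: 0 = up on its springs, 0.009 = fully home on the frame. Springs press up with about 4 N net at the start, 10 N at the end. A cross pin under the fastener, parallel to the wing, meets a slotted plate after about 1.5 mm and lets the panel go home only when the wing is in line with the index lines to about 0.15 rad
- wing_top (a point): centre of the top of the fastener's steel wing, on the turning axis at the panel's centre: an upright bar 34 mm long, 10 mm thick, 25 mm tall, dark slot along its top, on a base disc 30 mm across, 4 mm thick, lying on the panel. Its top is 29 mm above the panel, 103 mm above the worktop at the start. The point's y axis runs along the wing. Gripped across; pushing it down presses the panel
- fastener (a joint): angle of the fastener, rad, growing clockwise seen from above: 0 = wing across the index lines (along the box's y), 1.571 = wing in line with them (along the box's x); it starts between 0.1 and 0.7 and can be turned past the line, to 2.0. Stiff (about 0.03 N m), stays where it is left
- stylus: blunt reset stylus standing upright in the wooden block: round wooden handle with a steel collar and a steel pin. Origin: the pin's tip; z axis from the tip up along the handle. Pin 5 mm across and 39 mm long, then a shoulder 17 mm across at 40 mm above the tip, which rests on the block; the handle is about 16 mm across, from 46 to 103 mm above the tip. 0.04 kg
- stylus_block: plain wooden block 70 x 60 x 45 mm high, fixed to the worktop. Origin: centre of its underside. One round hole 12 mm across, 43 mm deep, in the middle of its top, holds the stylus; with the stylus fully in, its tip is 5 mm above the worktop
- pliers_2: bystander: pliers with blue handles lying to the left of the box, 160 x 44 x 14 mm; leave alone
- tape_measure: bystander: tape measure, 32 x 93 x 64 mm, at the right end of the worktop; leave alone
- spanner_2: bystander: small steel spanner lying near the front edge of the worktop, 129 x 31 x 8 mm; leave alone
Not all that is in view belongs to the job. What is meant by the stylus_block is not purple, and is the smaller of those in its own colour.

How it is judged:
By the outcome, as a careful person would: the job done as asked, in the order asked, and still so for the second after the job is handed in, while the arm keeps its last pose, push and grip.
It also fails if it takes over 61 s, if anything falls off the work surface, if the arm or the gripper's body presses on something with over 40 N, if the wrist force passes 120 N, or if a joint passes its speed limit or range.

## Working session

There is one attempt and no reset: what is moved stays moved. The work goes in short steps, Python scripts to look and compute and a tool call to move; the robot and the scene stay as the last step left them, time stands still between calls to the robot, and variables do not carry over. Pictures are saved under pics/ and viewed, and the job is handed in when it is done.

Besides the shell and the picture viewer there is one more tool, called after "Emit:" as name(argument=value, ...) on one line, values as JSON. step_arm: Moves the arm, as the interface text tells. Its arguments: {"type":"object","properties":{"travel":{"type":"array"},"delta_rot":{"type":"array"},"gripper":{"type":"number"},"grip_force":{"type":"number"}},"required":["travel","delta_rot"]}

```bash
mkdir -p pics; cat > h.py <<'E'
from plant import *
import numpy as np, cv2
from scipy.spatial.transform import Rotation as Rn
def Rq(q): return Rn.from_quat([q[1],q[2],q[3],q[0]])
def snap(name,fn):
    s=read_state(); p,d=snapshot(name); cv2.imwrite('pics/'+fn+'.png',p[:,:,::-1]); np.savez('pics/'+fn+'.npz',p=p,d=d,pos=s['position'],q=s['orientation']); return s,p,d
def cam(name,fn=None):
    c=get_calibration(name); K=np.array(c['intrinsics'])
    if 'R' in c: R=np.array(c['R']);t=np.array(c['t']); return K,-R.T@t,R.T
    z=np.load('pics/'+fn+'.npz'); M=np.array(c['mount']); Rt=Rq(z['q']).as_matrix()
    return K, Rt@M[:3,3]+z['pos'], Rt@M[:3,:3]
def ray(C,u,v,zp):
    K,o,R=C; d=R@np.linalg.inv(K)@np.array([u,v,1.]); return o+d*(zp-o[2])/d[2]
def deproj(C,u,v,z):
    K,o,R=C; return o+R@(np.linalg.inv(K)@np.array([u,v,1.])*z)
def proj(C,X):
    K,o,R=C; c=K@(R.T@(np.array(X)-o)); return c[:2]/c[2]
E
python3 - <<'E'
from h import *
np.set_printoptions(precision=3,suppress=True)
s,p,d=snap('top','top0'); snap('scene','scene0')
s=read_state(); print(s)
for n in('top','scene'): print(cam(n))
print(get_calibration('wrist'))
E
```

```text
{'time_s': 0.1, 'q': array([-1.221,  0.131,  1.489,  0.   ,  1.523, -0.085]), 'qvel': array([-0.   , -0.001, -0.001,  0.001, -0.   , -0.001]), 'effort': array([  0.   , -57.095, -50.194,  -0.   ,   0.008,  -0.   ]), 'position': array([ 252.589, -543.68 ,  230.317]), 'orientation': array([-0.152, -0.69 , -0.153,  0.691]), 'wrist_force': array([-0.036,  0.078,  0.809]), 'ft_torque': array([-0.011,  0.038,  0.037]), 'opening': 85.22093993950428}
(array([[358.108,   0.   , 254.671],
       [  0.   , 358.108, 192.43 ],
       [  0.   ,   0.   ,   1.   ]]), array([ 219.365,    3.732, 1279.314]), array([[ 0.104, -0.972,  0.213],
       [-0.995, -0.102,  0.02 ],
       [ 0.002, -0.214, -0.977]]))
(array([[491.074,   0.   , 256.199],
       [  0.   , 491.074, 191.954],
       [  0.   ,   0.   ,   1.   ]]), array([-255.278, 1008.115,  995.31 ]), array([[-0.803, -0.367,  0.469],
       [-0.595,  0.476, -0.648],
       [ 0.015, -0.799, -0.601]]))
{'intrinsics': array([[333.615,   0.   , 257.778],
       [  0.   , 333.615, 190.247],
       [  0.   ,   0.   ,   1.   ]]), 'mount': array([[  -0.001,   -0.299,    0.954, -142.641],
       [   1.   ,   -0.001,    0.   ,   -1.703],
       [   0.001,    0.954,    0.299,  -76.551],
       [   0.   ,    0.   ,    0.   ,    1.   ]])}
```

View pics/top0.png

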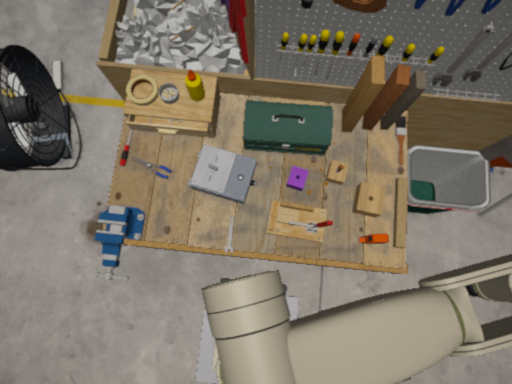

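View pics/scene0.png

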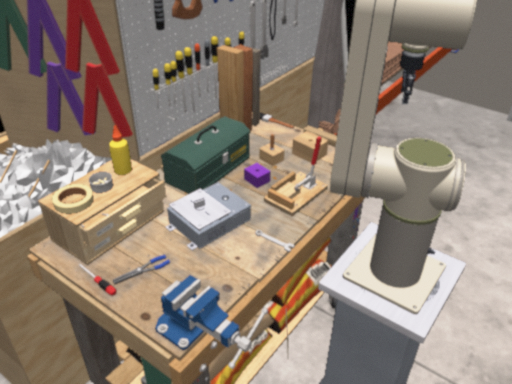

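```bash
python3 - <<'E'
import cv2,numpy as np
a=cv2.imread('pics/top0.png')[130:230,180:400]; 
b=cv2.imread('pics/scene0.png')[120:260,150:350]
cv2.imwrite('pics/a.png',cv2.resize(a,None,fx=3.6,fy=3.6,interpolation=cv2.INTER_CUBIC))
cv2.imwrite('pics/b.png',cv2.resize(b,None,fx=4,fy=4,interpolation=cv2.INTER_CUBIC))
from h import *
C=cam('top'); d=np.load('pics/top0.npz')['d']
np.set_printoptions(precision=1,suppress=True)
for n,u,v in [('box',222,172),('gland',252,183),('blk',338,172),('big',369,198),('purple',297,178),('panel',213,168)]:
  print(n,deproj(C,u,v,d[v,u]))
E
```

```text
box [541.4 149.1  80.6]
gland [523.6  42.8  37.6]
blk [ 592.8 -258.1   49.2]
big [ 513.9 -376.9   30.9]
purple [ 567.5 -118.7    5.4]
panel [546.7 178.9 101.1]
```

View pics/a.png

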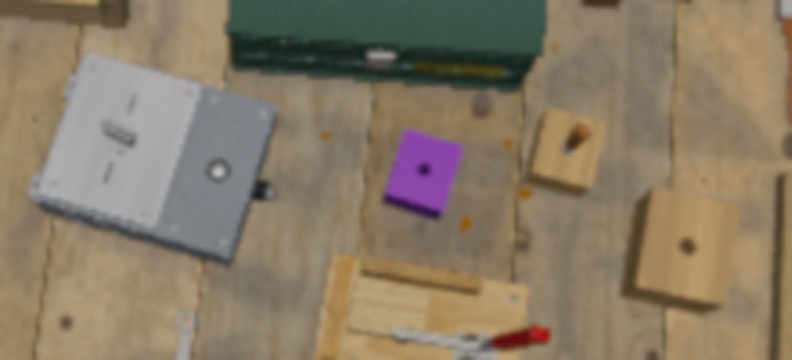

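View pics/b.png

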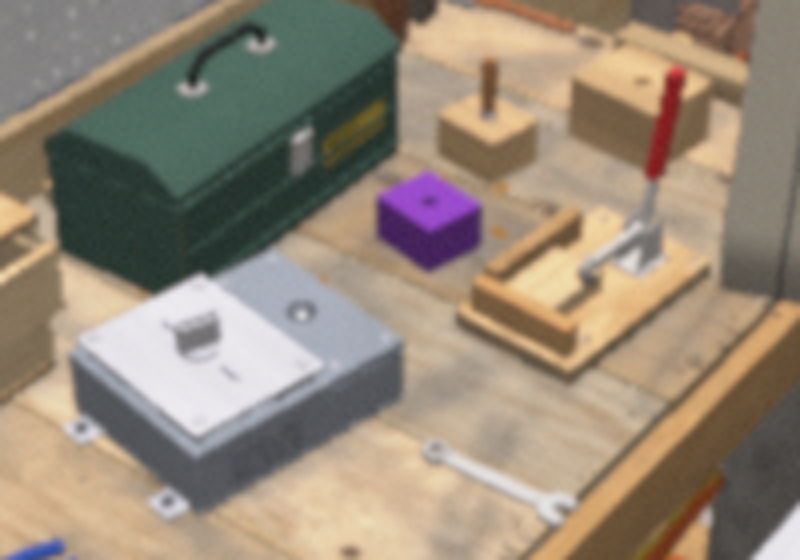

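```bash
cat >> h.py <<'E'
def plan(target,yawto=None,n=None):
    """rows to world target TCP (mm); returns shift in tool axes cm from measured pose, for pure translation"""
    s=read_state(); R=Rq(s['orientation']).as_matrix()
    d=R.T@(np.array(target,float)-s['position'])/10
    return d
E
python3 - <<'E'
from h import *
np.set_printoptions(precision=2,suppress=True)
s=read_state(); R=Rq(s['orientation']).as_matrix(); print(R)
C=cam('top'); D=np.load('pics/top0.npz')['d']
# heights in top view for obstacles
for y0,y1,x0,x1,n in [(100,155,243,332,'toolbox'),(200,245,265,335,'jig'),(60,130,120,215,'drawer'),(50,135,340,420,'posts')]:
    P=np.array([deproj(C,u,v,D[v,u]) for v in range(y0,y1) for u in range(x0,x1) if D[v,u]>0]); h=P[P[:,2]>60]
    print(n,P[:,2].max(), h.min(0) if len(h) else 0,h.max(0) if len(h) else 0)
print(plan([560,-258,300]))
E
```

```text
[[-0.    0.42 -0.91]
 [ 0.   -0.91 -0.42]
 [-1.   -0.   -0.  ]]
toolbox 179.0904137632624 [ 652.17 -210.63   60.19] [816.2   94.62 179.09]
jig 197.90853588657706 [ 378.42 -218.69   60.17] [400.43 -97.86 197.91]
drawer 309.0201212229555 [658.94 201.35  61.96] [865.39 501.59 309.02]
posts 365.38143822723146 [ 766.07 -477.82   60.08] [ 933.61 -194.86  365.38]
[ -6.94 -12.97 -39.92]
```

Emit:
step_arm(travel=[[-2,-1.3,-4],[-2,-1.3,-4],[-2,-1.3,-4],[-1,-1.3,-4],[0,-1.3,-4],[0,-1.3,-4],[0,-1.3,-4],[0,-1.3,-4],[0,-1.3,-4],[0,-1.3,-4]], delta_rot=[[0,0,0],[0,0,0],[0,0,0],[0,0,0],[0,0,0],[0,0,0],[0,0,0],[0,0,0],[0,0,0],[0,0,0]])

```text
time_s: 1.1
position: [561.7, -256.3, 300.8]
orientation: [-0.152, -0.69, -0.153, 0.691]
wrist_force: [0.6, -0.2, 0.2]
opening: 85.5
```

Emit:
step_arm(travel=[[0,0,0],[0,0,0],[0,0,0]], delta_rot=[[0,0,0],[0,0,0],[0,0,0]])

```text
time_s: 1.4
position: [560.2, -258.3, 300.9]
orientation: [-0.152, -0.69, -0.152, 0.691]
wrist_force: [-0.2, -0.1, -0.3]
opening: 85.3
```

```bash
python3 - <<'E'
from h import *
s,p,d=snap('wrist','w1'); print(s['position'],s['time_s'],s['q'])
E
```

```text
[ 560.16582416 -258.32425276  300.88572144] 1.4 [-5.14889713e-01  1.59104930e-01  1.33110624e+00 -5.06956804e-04
  1.65218568e+00  6.21525494e-01]
```

View pics/w1.png

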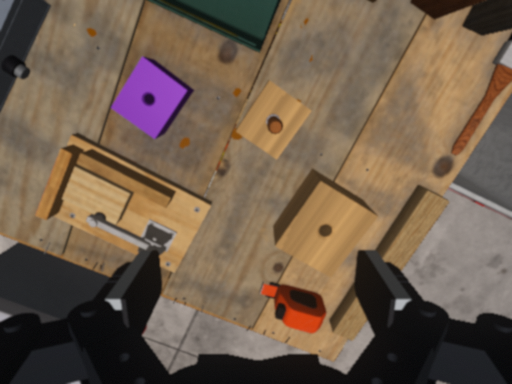

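```bash
python3 - <<'E'
from h import *
np.set_printoptions(precision=1,suppress=True)
z=np.load('pics/w1.npz'); C=cam('wrist','w1'); p=z['p']; D=z['d']
H=np.zeros((384,512))
vv,uu=np.mgrid[:384,:512]
K,o,R=C
P=o+ (np.stack([(uu-K[0,2])/K[0,0],(vv-K[1,2])/K[1,1],np.ones_like(uu)],-1)*D[...,None])@R.T
Z=P[...,2]
sl=(slice(70,170),slice(225,325))
m=np.zeros((384,512),np.uint8); m[sl]=(Z[sl]>33)
n,l,st,ce=cv2.connectedComponentsWithStats(m); i=1+st[1:,4].argmax(); m=(l==i).astype(np.uint8)
c=max(cv2.findContours(m,0,2)[0],key=cv2.contourArea); r=cv2.minAreaRect(c); print(r)
print('blk z med',np.median(Z[m>0]), 'centre',ray(C,*r[0],45), [ray(C,*b,45) for b in cv2.boxPoints(r)])
s=(Z>70)&(m>0); print(s.sum(),np.median(Z[s]),P[s].mean(0),'P max', Z[s].max())
t=s&(Z>100); 
hsv=cv2.cvtColor(p,cv2.COLOR_RGB2HSV)
cc=(cv2.minEnclosingCircle(np.argwhere(t)[:,::-1].astype(np.float32))); print(cc,ray(C,*cc[0],108), t.sum())
b=cv2.resize(p[70:170,225:325],None,fx=6,fy=6,interpolation=cv2.INTER_CUBIC); cv2.imwrite('pics/w1z.png',b[:,:,::-1])
E
```

```text
((272.8124084472656, 120.00846099853516), (51.902095794677734, 61.291038513183594), 34.2868766784668)
blk z med 45.249667381913696 centre [ 601.5 -256.9   45. ] [array([ 571. , -220.6,   45. ]), array([ 639.7, -233.3,   45. ]), array([ 631.4, -292.4,   45. ]), array([ 560.5, -282.2,   45. ])]
225 105.4567811183041 [ 602.7 -254.2  119. ] P max 443.4624965321876
((274.0140075683594, 118.70560455322266), 27.994966506958008) [ 607.5 -252.3  108. ] 165
```

View pics/w1z.png

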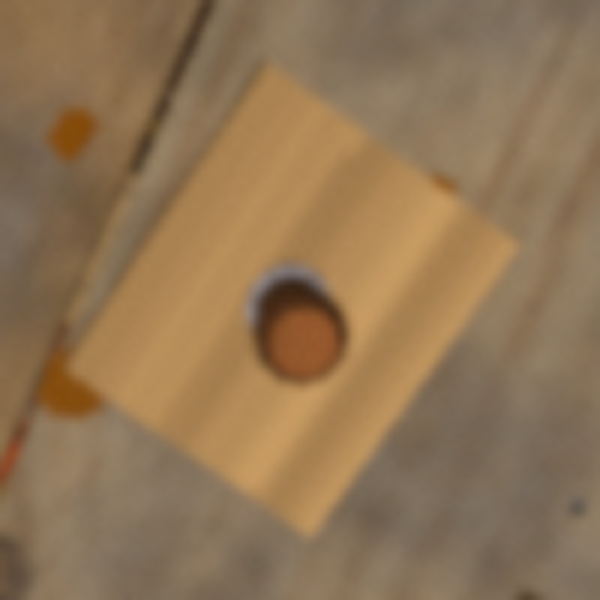

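```bash
python3 - <<'E'
from h import *
np.set_printoptions(precision=1,suppress=True)
z=np.load('pics/w1.npz'); C=cam('wrist','w1'); D=z['d']
f=lambda a:(a[0]/6+225-.4,a[1]/6+70-.4)
P=[ray(C,*f(a),45) for a in [(268,62),(518,245),(310,538),(68,370)]]
print(np.array(P),np.mean(P,0),[np.linalg.norm(P[i]-P[i-1]) for i in range(4)])
print(ray(C,*f((302,340)),108),D[126,275],deproj(C,275.3,126.7,D[126,275]))
K,o,R=C
vv,uu=np.mgrid[95:145,255:300]; d=D[95:145,255:300]
Q=o+(np.stack([(uu-K[0,2])/K[0,0],(vv-K[1,2])/K[1,1],np.ones_like(uu)],-1)*d[...,None])@R.T
k=(d>0)&(Q[...,2]>98); print(Q[k].mean(0),Q[k].min(0),Q[k].max(0),k.sum())
E
```

```text
[[ 640.1 -233.9   45. ]
 [ 630.  -292.4   45. ]
 [ 560.9 -281.    45. ]
 [ 571.3 -222.9   45. ]] [ 600.6 -257.6   45. ] [np.float64(69.69935236253082), np.float64(59.373008511255904), np.float64(70.04345402384148), np.float64(59.04273299659645)]
[ 601.2 -256.3  108. ] 331.89783 [ 601.  -256.9  107.9]
[ 601.  -256.4  104.8] [ 593.1 -264.1   98.1] [ 607.8 -249.4  108.6] 175
```

```bash
python3 - <<'E'
from h import *
np.set_printoptions(precision=2,suppress=True)
print(plan([601,-257,140]),plan([601,-257,66]))
E
```

```text
[16.11  1.57 -3.8 ] [23.51  1.57 -3.8 ]
```

Emit:
step_arm(travel=[[4,0.4,-0.95],[4,0.4,-0.95],[4,0.4,-0.95],[4,0.37,-0.95],[2,0,0],[2,0,0],[2,0,0],[1.5,0,0],[0,0,0],[0,0,0]], delta_rot=[[0,0,0],[0,0,0],[0,0,0],[0,0,0],[0,0,0],[0,0,0],[0,0,0],[0,0,0],[0,0,0],[0,0,0]])

```text
time_s: 2.45
position: [601.6, -256.6, 66.7]
orientation: [-0.152, -0.691, -0.152, 0.691]
wrist_force: [-0.3, -0.3, -0.1]
opening: 85.0
```

```bash
python3 - <<'E'
from h import *
s,p,d=snap('wrist','w2'); print(s['position'],s['time_s'],s['wrist_force'])
E
```

```text
[ 601.5907709  -256.63753057   66.68214857] 2.45 [-0.34395131 -0.27546744 -0.0561567 ]
```

View pics/w2.png

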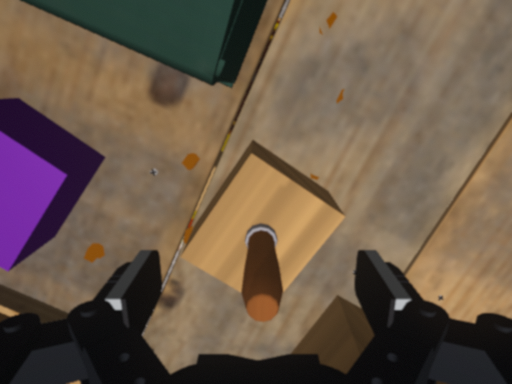

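Emit:
step_arm(travel=[[0,0,0],[0,0,0],[0,0,0],[0,0,0],[0,0,0],[0,0,0],[0,0,0],[0,0,0]], delta_rot=[[0,0,0],[0,0,0],[0,0,0],[0,0,0],[0,0,0],[0,0,0],[0,0,0],[0,0,0]], gripper=1, grip_force=60)

```text
time_s: 3.3
position: [602.0, -256.0, 66.5]
orientation: [0.153, 0.691, 0.152, -0.69]
wrist_force: [-0.9, 0.6, 1.4]
opening: 13.9
```

```bash
python3 - <<'E'
from h import *
C=cam('wrist','w2'); print(ray(C,262,307,108))
E
```

```text
[ 602.55777607 -256.00196035  108.        ]
```

Emit:
step_arm(travel=[[0,0,0],[-0.5,0,0],[-1.5,0,0],[-2,0,0],[-3,0,0],[-4,0,0],[-4,0,0],[0,0,0],[0,0,0]], delta_rot=[[0,0,0],[0,0,0],[0,0,0],[0,0,0],[0,0,0],[0,0,0],[0,0,0],[0,0,0],[0,0,0]])

```text
time_s: 4.2
position: [602.9, -256.6, 219.4]
orientation: [0.154, 0.692, 0.151, -0.689]
wrist_force: [-0.1, 0.9, -1.1]
opening: 14.4
```

```bash
python3 - <<'E'
from h import *
s,p,d=snap('wrist','w3'); print(s['position'],s['time_s'],s['wrist_force'])
E
```

```text
[ 602.88948458 -256.5611166   219.43730464] 4.2 [-0.08929172  0.90337239 -1.05190817]
```

View pics/w3.png

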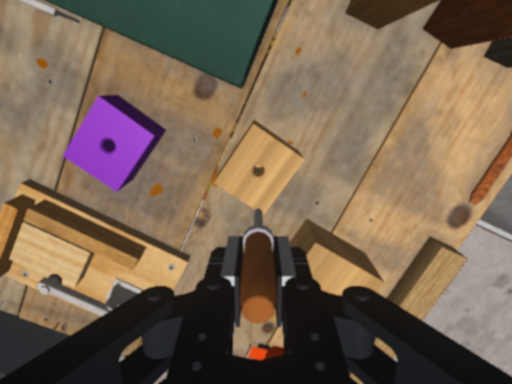

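```bash
python3 - <<'E'
from h import *
np.set_printoptions(precision=1,suppress=True)
C=cam('wrist','w3'); print('hole',ray(C,258,170.5,45)); 
z=np.load('pics/w3.npz'); R=Rq(z['q']).as_matrix()
for X in [(61.5,0,0),(61.5,0,3)]: print(proj(C,z['pos']+R@np.array(X)))
b=cv2.resize(z['p'][150:340,210:310],None,fx=3,fy=3,interpolation=cv2.INTER_CUBIC); cv2.imwrite('pics/w3z.png',b[:,:,::-1])
print(plan([520,70,220]),plan([520,20,220]))
E
```

```text
hole [ 600.9 -256.7   45. ]
[260.3 208.8]
[260.2 213.1]
[ -0.3 -33.   -6.3] [ -0.3 -28.5  -4.2]
```

View pics/w3z.png

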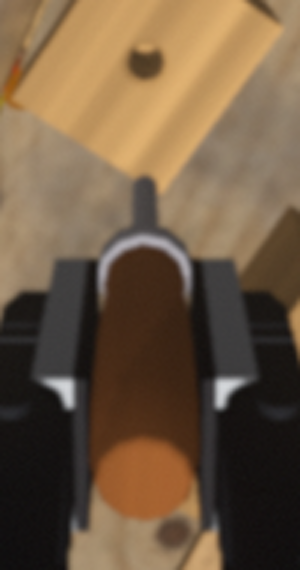

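```bash
python3 - <<'E'
from h import *
np.set_printoptions(precision=2,suppress=True)
print(plan([525,120,225]))
C=cam('top')
print(ray(C,240.5,177.5,56),ray(C,119/3.6+180,133/3.6+130,103))
E
```

```text
[ -0.81 -37.35  -8.86]
[534.79  84.65  56.  ] [549.94 178.93 103.  ]
```

Emit:
step_arm(travel=[[-0.5,-2,-0.4],[-0.3,-4,-1],[0,-4.5,-1],[0,-4.5,-1],[0,-4.5,-1],[0,-4.5,-1],[0,-4.5,-1],[0,-4,-1],[0,-3,-1],[0,-1.8,-0.5]], delta_rot=[[0,0,0],[0,0,0],[0,0,0],[0,0,0],[0,0,0],[0,0,0],[0,0,0],[0,0,0],[0,0,0],[0,0,0]])

```text
time_s: 5.25
position: [523.7, 122.2, 222.5]
orientation: [-0.153, -0.689, -0.154, 0.691]
wrist_force: [-0.3, -0.7, 0.5]
opening: 14.3
```

Emit:
step_arm(travel=[[0,0,0],[0,0,0],[0,0,0],[0,0,0]], delta_rot=[[0,0,0],[0,0,0],[0,0,0],[0,0,0]])

```text
time_s: 5.65
position: [525.5, 118.7, 223.9]
orientation: [-0.152, -0.69, -0.152, 0.691]
wrist_force: [-0.1, -1.1, -0.2]
opening: 14.5
```

```bash
python3 - <<'E'
from h import *
s,p,d=snap('wrist','w4'); print(s['position'],s['time_s'],s['wrist_force'],s['opening'])
E
```

```text
[525.46033085 118.7139205  223.87549197] 5.65 [-0.13772604 -1.13025943 -0.18537262] 14.464959149460524
```

View pics/w4.png

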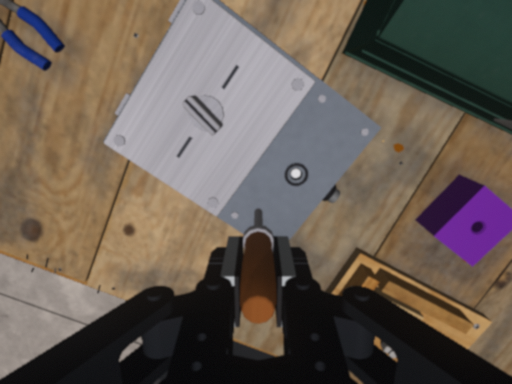

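```bash
python3 - <<'E'
from h import *
np.set_printoptions(precision=2,suppress=True)
z=np.load('pics/w4.npz'); C=cam('wrist','w4'); p=z['p']
g=cv2.cvtColor(p,cv2.COLOR_RGB2GRAY)
# button
r=g[160:190,282:312]; m=(r>190).astype(np.uint8); n,l,st,ce=cv2.connectedComponentsWithStats(m); print(st,ce)
i=1+st[1:,4].argmax(); c=ce[i]+[282,160]; B=ray(C,*c,56); print('button',c,B,'diam',st[i,2:4])
k=(r<60).astype(np.uint8); q=np.argwhere(k)[:,::-1]+[282,160]; (cc,rad)=cv2.minEnclosingCircle(q.astype(np.float32)); print('bezel',cc,rad,ray(C,*cc,60))
# index lines
for (v0,v1,u0,u1) in [(60,95,218,245),(133,163,172,198)]:
    r=g[v0:v1,u0:u1]; m=(r<90).astype(np.uint8); cn=max(cv2.findContours(m,0,2)[0],key=cv2.contourArea); R=cv2.minAreaRect(cn.astype(np.float32)); c=np.array(R[0])+[u0,v0]; print('line',c,R,ray(C,*c,74))
b=cv2.resize(p[60:170,160:260],None,fx=6,fy=6,interpolation=cv2.INTER_CUBIC); cv2.imwrite('pics/w4a.png',b[:,:,::-1][:600])
b=cv2.resize(p[150:240,240:330],None,fx=6,fy=6,interpolation=cv2.INTER_CUBIC); cv2.imwrite('pics/w4b.png',b[:,:,::-1])
E
```

```text
[[  0   0  30  30 851]
 [ 10  10   8   7  49]] [[14.57 14.59]
 [13.31 12.94]]
button [295.31 172.94] [536.91  86.05  56.  ] diam [8 7]
bezel (295.7894592285156, 174.0) 10.992554664611816 [536.91  86.02  60.  ]
line [229.73  76.65] ((11.730770111083984, 16.653846740722656), (1.9414502382278442, 24.684158325195312), 33.6900634765625) [591.06 176.41  74.  ]
line [184.  146.5] ((12.0, 13.5), (1.6641007661819458, 20.801258087158203), 33.6900634765625) [520.55 189.89  74.  ]
```

View pics/w4a.png

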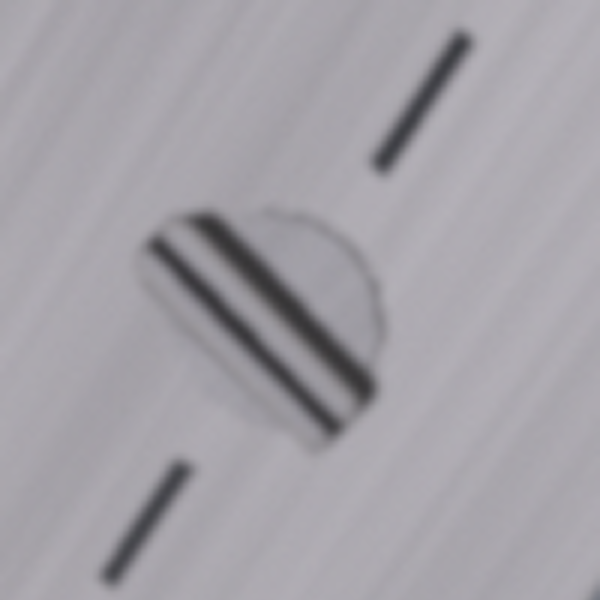

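View pics/w4b.png

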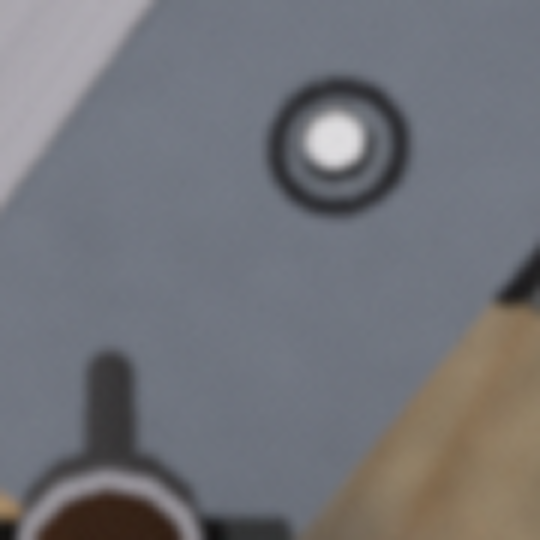

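```bash
python3 - <<'E'
from h import *
np.set_printoptions(precision=2,suppress=True)
print(plan([537.8,85.4,128]))
E
```

```text
[9.6  3.54 0.29]
```

Emit:
step_arm(travel=[[0,1,0.1],[0,1.5,0.19],[2,1.04,0],[3,0,0],[2.5,0,0],[1.5,0,0],[0.6,0,0],[0,0,0],[0,0,0],[0,0,0]], delta_rot=[[0,0,0],[0,0,0],[0,0,0],[0,0,0],[0,0,0],[0,0,0],[0,0,0],[0,0,0],[0,0,0],[0,0,0]])

```text
time_s: 6.7
position: [538.9, 86.5, 130.0]
orientation: [0.153, 0.691, 0.152, -0.69]
wrist_force: [-0.3, -0.9, 0.5]
opening: 14.4
```

```bash
python3 - <<'E'
from h import *
s,p,d=snap('wrist','w5'); print(s['position'],s['time_s'],s['wrist_force'],s['opening'])
b=cv2.resize(p[120:300,190:330],None,fx=4,fy=4,interpolation=cv2.INTER_CUBIC)[:600]; cv2.imwrite('pics/w5z.png',b[:,:,::-1])
C=cam('wrist','w5'); print(proj(C,[536.9,86,56]),proj(C,[536.9,86,60]))
E
```

```text
[538.85276496  86.50955232 129.96939541] 6.7 [-0.2893874  -0.87013927  0.49053923] 14.363050476307029
[259.48425702 205.41540586] [259.52233313 207.41697897]
```

View pics/w5z.png

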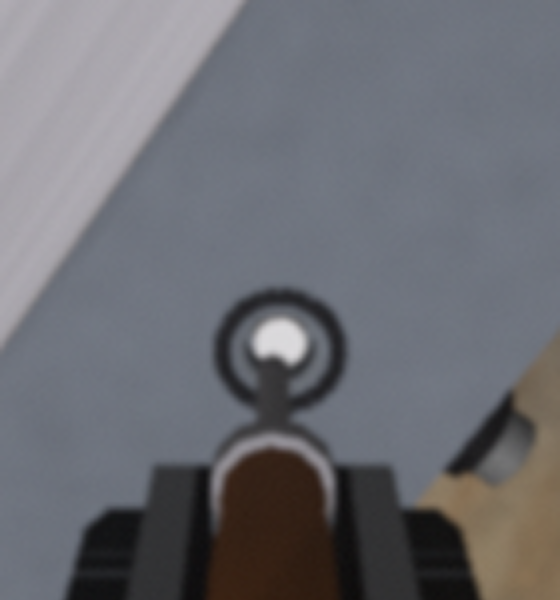

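Emit:
step_arm(travel=[[0,0.1,0],[0.4,0,0],[0.4,0,0],[0.3,0,0],[0,0,0],[0,0,0]], delta_rot=[[0,0,0],[0,0,0],[0,0,0],[0,0,0],[0,0,0],[0,0,0]])

```text
time_s: 7.35
position: [538.1, 85.6, 117.3]
orientation: [-0.153, -0.69, -0.153, 0.691]
wrist_force: [-0.8, -0.7, 0.9]
opening: 14.4
```

```bash
python3 - <<'E'
from h import *
s,p,d=snap('wrist','w6'); print(s['position'],s['time_s'],s['wrist_force'],s['opening'])
b=cv2.resize(p[120:300,190:330],None,fx=4,fy=4,interpolation=cv2.INTER_CUBIC)[:600]; cv2.imwrite('pics/w6z.png',b[:,:,::-1])
E
```

```text
[538.06239675  85.56353426 117.25585268] 7.35 [-0.84840882 -0.69501575  0.93295922] 14.408011011943524
```

View pics/w6z.png

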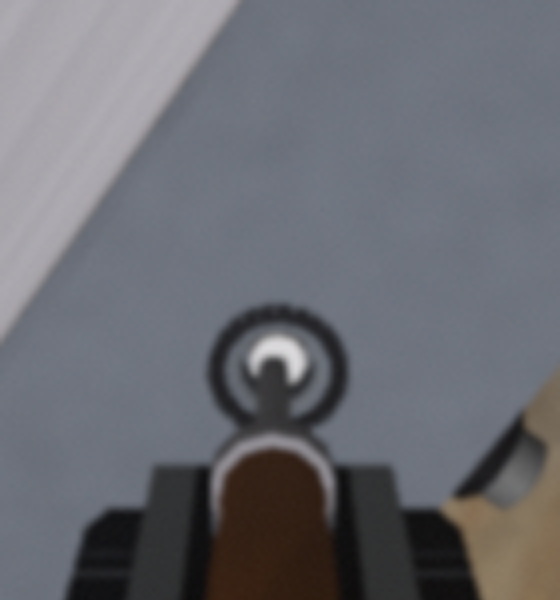

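Tip is over the cap, inside the bore. Pressing slowly now.

Emit:
step_arm(travel=[[0.2,0,0],[0.2,0,0],[0.1,0,0],[0,0,0]], delta_rot=[[0,0,0],[0,0,0],[0,0,0],[0,0,0]])

```text
time_s: 7.8
position: [538.4, 85.6, 112.5]
orientation: [0.153, 0.691, 0.153, -0.69]
wrist_force: [-1.1, -0.3, 4.8]
opening: 13.9
```

Emit:
step_arm(travel=[[0.1,0,0],[0,0,0],[0,0,0]], delta_rot=[[0,0,0],[0,0,0],[0,0,0]])

```text
time_s: 8.1
position: [538.6, 85.6, 112.1]
orientation: [0.153, 0.691, 0.152, -0.69]
wrist_force: [-1.5, 0.2, 8.3]
opening: 14.3
```

Emit:
step_arm(travel=[[0.1,0,0],[0.1,0,0],[0,0,0],[0,0,0]], delta_rot=[[0,0,0],[0,0,0],[0,0,0],[0,0,0]])

```text
time_s: 8.5
position: [539.2, 85.7, 111.6]
orientation: [0.153, 0.691, 0.152, -0.69]
wrist_force: [-4.9, 1.0, 17.7]
opening: 14.3
```

Emit:
step_arm(travel=[[-0.5,0,0],[-1,0,0],[-2,0,0],[-3,0,0],[-3,0,0],[-2,0,0],[0,0,0],[0,0,0],[0,0,0]], delta_rot=[[0,0,0],[0,0,0],[0,0,0],[0,0,0],[0,0,0],[0,0,0],[0,0,0],[0,0,0],[0,0,0]])

```text
time_s: 9.4
position: [537.2, 85.5, 222.4]
orientation: [-0.152, -0.689, -0.153, 0.691]
wrist_force: [0.8, -0.3, -0.6]
opening: 14.3
```

```bash
python3 - <<'E'
from h import *
np.set_printoptions(precision=2,suppress=True)
s,p,d=snap('wrist','w7'); print(s['position'],s['time_s'],s['wrist_force'],s['opening'])
print(plan([602,-256.3,215]))
E
```

```text
[537.21  85.46 222.41] 9.4 [ 0.81 -0.33 -0.64] 14.285900492453578
[ 0.72 33.73  8.51]
```

View pics/w7.png

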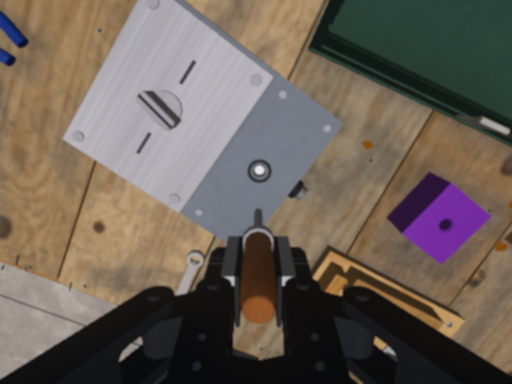

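Emit:
step_arm(travel=[[0,2,0.5],[0,4,1],[0,4.5,1.1],[0,4.5,1.1],[0,4.5,1.1],[0,4.5,1.1],[0,4.5,1.1],[0.2,3.2,0.9],[0.3,1.5,0.5],[0.2,0.5,0.1]], delta_rot=[[0,0,0],[0,0,0],[0,0,0],[0,0,0],[0,0,0],[0,0,0],[0,0,0],[0,0,0],[0,0,0],[0,0,0]])

```text
time_s: 10.45
position: [602.1, -257.2, 215.2]
orientation: [-0.151, -0.69, -0.152, 0.691]
wrist_force: [0.2, -0.2, -0.7]
opening: 14.2
```

Emit:
step_arm(travel=[[0,0,0],[3,0,0],[3,0,0],[2.5,0,0],[1,0,0],[0,0,0],[0,0,0],[0,0,0]], delta_rot=[[0,0,0],[0,0,0],[0,0,0],[0,0,0],[0,0,0],[0,0,0],[0,0,0],[0,0,0]])

```text
time_s: 11.25
position: [604.3, -256.1, 124.7]
orientation: [0.153, 0.691, 0.152, -0.689]
wrist_force: [-0.3, -0.5, -0.3]
opening: 13.9
```

```bash
python3 - <<'E'
from h import *
np.set_printoptions(precision=2,suppress=True)
s,p,d=snap('wrist','w8'); print(s['position'],s['time_s'],s['wrist_force'],s['opening'])
print(plan([602,-256.3,66.5]))
b=cv2.resize(p[120:300,190:330],None,fx=4,fy=4,interpolation=cv2.INTER_CUBIC)[:600]; cv2.imwrite('pics/w8z.png',b[:,:,::-1])
E
```

```text
[ 604.32 -256.13  124.71] 11.25 [-0.26 -0.47 -0.26] 13.943632113316234
[ 5.81 -0.11  0.21]
```

View pics/w8z.png

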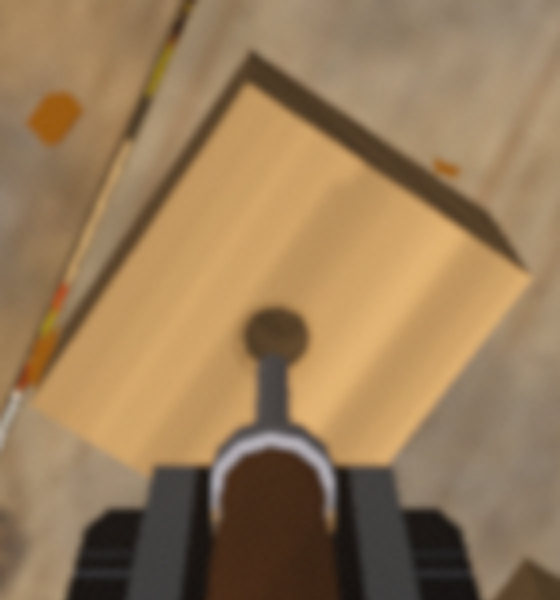

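Emit:
step_arm(travel=[[0.5,0.03,0.18],[1,0,0],[1,0,0],[0.5,0,0],[0,0,0],[0,0,0]], delta_rot=[[0,0,0],[0,0,0],[0,0,0],[0,0,0],[0,0,0],[0,0,0]])

```text
time_s: 11.9
position: [601.3, -256.8, 91.9]
orientation: [-0.152, -0.69, -0.153, 0.691]
wrist_force: [0.0, 1.1, -0.3]
opening: 14.4
```

```bash
python3 - <<'E'
from h import *
np.set_printoptions(precision=2,suppress=True)
s,p,d=snap('wrist','w9'); print(s['position'],s['time_s'],s['wrist_force'],s['opening'])
print(plan([602,-256.3,66.5]))
b=cv2.resize(p[120:300,190:330],None,fx=4,fy=4,interpolation=cv2.INTER_CUBIC)[:600]; cv2.imwrite('pics/w9z.png',b[:,:,::-1])
E
```

```text
[ 601.33 -256.84   91.88] 11.9 [ 0.03  1.09 -0.33] 14.39024871790673
[ 2.59 -0.05 -0.06]
```

View pics/w9z.png

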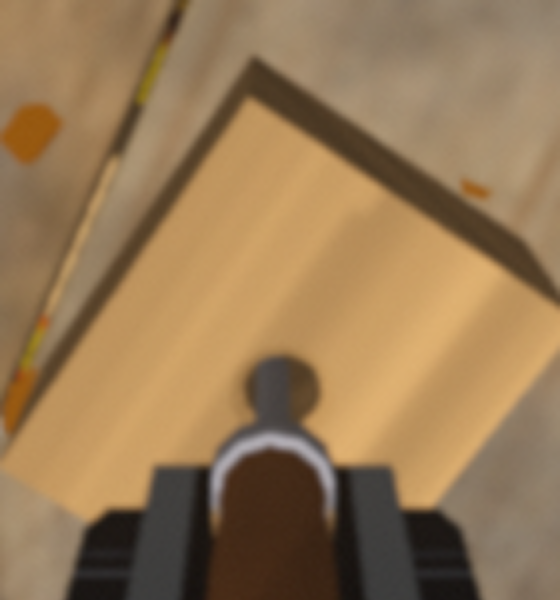

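Emit:
step_arm(travel=[[0.5,0.08,0],[0.8,0,0],[0.7,0,0],[0.4,0,0],[0.1,0,0],[0,0,0],[0,0,0]], delta_rot=[[0,0,0],[0,0,0],[0,0,0],[0,0,0],[0,0,0],[0,0,0],[0,0,0]])

```text
time_s: 12.65
position: [601.9, -257.7, 67.4]
orientation: [0.153, 0.691, 0.152, -0.69]
wrist_force: [0.9, -0.5, -0.3]
opening: 14.3
```

Emit:
step_arm(travel=[[0.1,0,0],[0,0,0],[0,0,0]], delta_rot=[[0,0,0],[0,0,0],[0,0,0]])

```text
time_s: 12.95
position: [602.0, -257.7, 66.5]
orientation: [0.153, 0.691, 0.152, -0.69]
wrist_force: [1.0, -0.2, 0.8]
opening: 13.9
```

Emit:
step_arm(travel=[[0.1,0,0],[0,0,0],[0,0,0]], delta_rot=[[0,0,0],[0,0,0],[0,0,0]])

```text
time_s: 13.25
position: [602.1, -257.8, 66.4]
orientation: [0.153, 0.691, 0.152, -0.69]
wrist_force: [-2.4, 1.7, 7.3]
opening: 14.2
```

Seated (7 N upward at the same height as picked). Release.

Emit:
step_arm(travel=[[-0.1,0,0],[0,0,0],[0,0,0],[0,0,0],[0,0,0],[0,0,0],[0,0,0]], delta_rot=[[0,0,0],[0,0,0],[0,0,0],[0,0,0],[0,0,0],[0,0,0],[0,0,0]], gripper=0)

```text
time_s: 13.95
position: [601.8, -257.6, 66.2]
orientation: [-0.152, -0.69, -0.153, 0.69]
wrist_force: [-0.6, -0.0, -0.4]
opening: 85.4
```

Emit:
step_arm(travel=[[-1,0,0],[-3,0,0],[-4,0,0],[-4,0,0],[-3,0,0],[0,0,0],[0,0,0]], delta_rot=[[0,0,0],[0,0,0],[0,0,0],[0,0,0],[0,0,0],[0,0,0],[0,0,0]])

```text
time_s: 14.65
position: [602.5, -258.0, 218.2]
orientation: [0.153, 0.691, 0.152, -0.69]
wrist_force: [-0.6, -0.1, -0.9]
opening: 85.3
```

```bash
python3 - <<'E'
from h import *
np.set_printoptions(precision=2,suppress=True)
s,p,d=snap('wrist','w10'); print(s['position'],s['time_s'],s['q'],s['opening'])
C=cam('wrist','w4')
f=lambda a:(a[0]/6+160-.4,a[1]/6+60-.4)
# slot ends / top face of wing at z=103 ; slot line from w4a
a=ray(C,*f((205,220)),103);b=ray(C,*f((365,390)),103); a2=ray(C,*f((153,242)),103);b2=ray(C,*f((335,432)),103)
print(a,b,a2,b2,[np.arctan2(*(x)[[1,0]]) for x in (a-b,a2-b2)])
ctr=np.array([555.8,183.15]); th=np.deg2rad(-11); print(proj(C,[*ctr,103]),proj(C,[*ctr,78]))
E
```

```text
[ 602.52 -258.03  218.25] 14.65 [-0.48  0.28  1.34 -0.    1.52  0.65] 85.31848589133564
[566.95 193.25 103.  ] [555.85 166.57 103.  ] [561.67 198.27 103.  ] [549.21 168.03 103.  ] [np.float64(1.1765529118753189), np.float64(1.180018117920405)]
[200.65 115.55] [205.47 113.02]
```

View pics/w10.png

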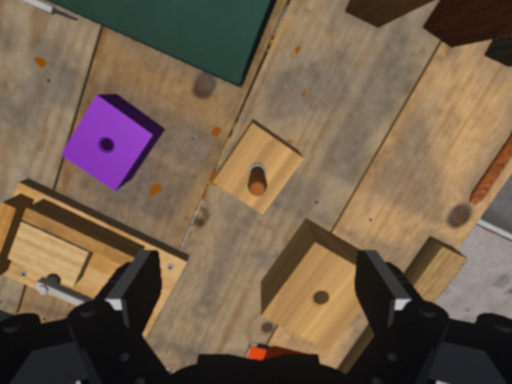

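```bash
python3 - <<'E'
from h import *
np.set_printoptions(precision=0,suppress=True)
for nm in('top','scene'):
    C=cam(nm); D=np.load('pics/%s0.npz'%nm)['d']; K,o,R=C
    vv,uu=np.mgrid[:384,:512]
    P=(o+(np.stack([(uu-K[0,2])/K[0,0],(vv-K[1,2])/K[1,1],np.ones_like(uu)],-1)*D[...,None])@R.T)[D>0]
    for z0 in (30,80,120,150,180,220,260):
        k=P[(P[:,2]>z0)&(P[:,2]<z0+40)&(abs(P[:,0]-560)<200)&(P[:,1]>60)&(P[:,1]<400)]
        k=k[(k[:,0]>480)]
        j=k[(k[:,1]<330)&(k[:,1]>90)]
        print(nm,z0,len(k), np.percentile(j[:,0],[0,2,10,50]) if len(j) else '', np.percentile(k[:,1],[0,2,10]) if len(k) else '')
E
```

```text
top 30 897 [480. 481. 486. 538.] [60. 61. 68.]
top 80 651 [482. 544. 556. 694.] [ 60.  71. 182.]
top 120 1676 [651. 663. 665. 717.] [60. 64. 79.]
top 150 662 [693. 694. 699. 725.] [203. 206. 223.]
top 180 13 [750. 750. 752. 758.] [257. 273. 326.]
top 220 1 [760. 760. 760. 760.] [250. 250. 250.]
top 260 0  
scene 30 1492 [480. 481. 485. 561.] [60. 64. 75.]
scene 80 1339 [482. 521. 549. 663.] [61. 73. 86.]
scene 120 1912 [647. 658. 661. 704.] [60. 66. 86.]
scene 150 1020 [689. 691. 697. 726.] [198. 204. 225.]
scene 180 66 [755. 756. 756. 759.] [244. 245. 251.]
scene 220 29 [754. 755. 756. 759.] [246. 249. 251.]
scene 260 0
```

```bash
python3 - <<'E'
from h import *
np.set_printoptions(precision=3,suppress=True)
R=Rq(read_state()['orientation']).as_matrix(); print(R[:,1],np.arctan2(R[1,1],R[0,1]))
print(plan([556.4,182.2,200]))
E
```

```text
[ 0.421 -0.907 -0.   ] -1.1359901216496417
[  1.624 -41.793 -14.418]
```

Emit:
step_arm(travel=[[0,-2.8,-1],[0,-4.5,-1.5],[0,-4.7,-1.6],[0,-4.7,-1.6],[0,-4.7,-1.6],[0,-4.7,-1.6],[0,-4.7,-1.6],[0,-4.5,-1.6],[0.8,-4,-1.4],[0.8,-2.5,-0.9]], delta_rot=[[0,0,0],[0,0,0],[0,0,0],[0,0,0],[0,0,0],[0,0,0],[0,0,0],[0,0,0],[0,0,0],[0,0,0]])

```text
time_s: 15.7
position: [554.6, 185.0, 198.3]
orientation: [-0.153, -0.689, -0.153, 0.691]
wrist_force: [1.0, -1.2, -0.3]
opening: 85.3
```

Emit:
step_arm(travel=[[0,0,0],[0,0,0],[0,0,0],[0,0,0],[0,0,0],[0,0,0],[0,0,0],[0,0,0],[0,0,0]], delta_rot=[[-0.12,0,0],[-0.13,0,0],[-0.13,0,0],[-0.13,0,0],[-0.13,0,0],[-0.1,0,0],[0,0,0],[0,0,0],[0,0,0]])

```text
time_s: 16.6
position: [556.0, 182.0, 199.5]
orientation: [-0.391, -0.589, -0.391, 0.589]
wrist_force: [0.6, -0.2, -0.3]
opening: 85.4
```

```bash
python3 - <<'E'
from h import *
np.set_printoptions(precision=3,suppress=True)
s,p,d=snap('wrist','w11'); print(s['position'],s['time_s'],s['q'],s['opening'])
R=Rq(s['orientation']).as_matrix(); print(np.arctan2(R[1,1],R[0,1]))
C=cam('wrist','w11'); print(proj(C,[556.4,182.2,103]),plan([556.4,182.2,110]))
E
```

```text
[555.966 181.995 199.511] 16.6 [0.229 0.108 1.571 0.    1.464 0.627] 85.38774255412892
-0.39840675797473196
[259.68  193.142] [ 8.976  0.026 -0.032]
```

View pics/w11.png

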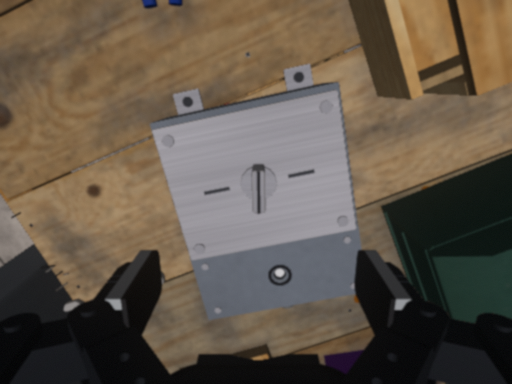

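```bash
python3 - <<'E'
from h import *
np.set_printoptions(precision=2,suppress=True)
z=np.load('pics/w11.npz'); C=cam('wrist','w11'); p=z['p']
b=cv2.resize(p[150:230,200:320],None,fx=6,fy=6,interpolation=cv2.INTER_CUBIC); cv2.imwrite('pics/w11z.png',b[:,:,::-1])
g=cv2.cvtColor(p,cv2.COLOR_RGB2GRAY); 
for (v0,v1,u0,u1) in [(180,200,200,234),(163,185,284,320)]:
    r=g[v0:v1,u0:u1]; m=(r<95).astype(np.uint8); cn=max(cv2.findContours(m,0,2)[0],key=cv2.contourArea); R=cv2.minAreaRect(cn.astype(np.float32)); c=np.array(R[0])+[u0,v0]; print('line',c,R,ray(C,*c,74))
E
```

```text
line [216.48 190.4 ] ((16.480770111083984, 10.403846740722656), (2.5495095252990723, 23.533933639526367), 78.69007110595703) [520.29 189.86  74.  ]
line [301.03 173.14] ((17.029266357421875, 10.136585235595703), (2.6540353298187256, 24.72443389892578), 77.90524291992188) [591.22 176.26  74.  ]
```

View pics/w11z.png

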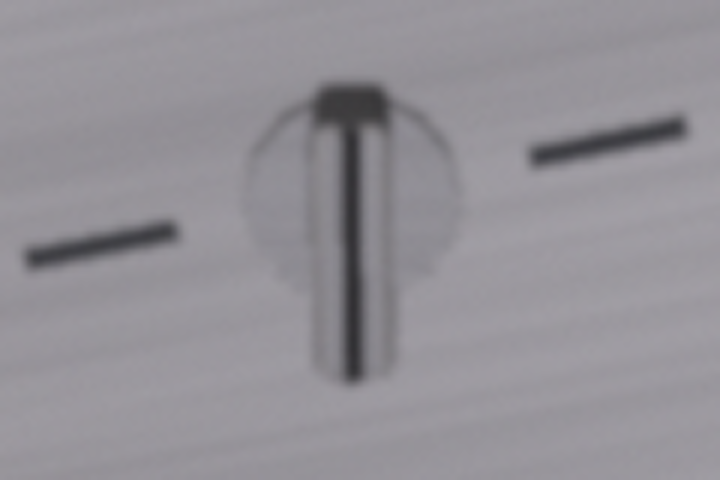

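Emit:
step_arm(travel=[[2,0.03,-0.05],[3,0,0],[3,0,0],[2,0,0],[1,0,0],[0.6,0,0],[0,0,0],[0,0,0],[0,0,0]], delta_rot=[[0,0,0],[0,0,0],[0,0,0],[0,0,0],[0,0,0],[0,0,0],[0,0,0],[0,0,0],[0,0,0]])

```text
time_s: 17.55
position: [557.9, 182.7, 85.8]
orientation: [0.392, 0.589, 0.392, -0.588]
wrist_force: [-0.2, -0.3, -0.5]
opening: 85.3
```

```bash
python3 - <<'E'
from h import *
np.set_printoptions(precision=3,suppress=True)
s,p,d=snap('wrist','w12'); print(s['position'],s['time_s'],s['wrist_force'],plan([556.4,182.4,81]))
E
```

```text
[557.87  182.69   85.803] 17.55 [-0.236 -0.283 -0.483] [ 0.463 -0.116  0.077]
```

View pics/w12.png

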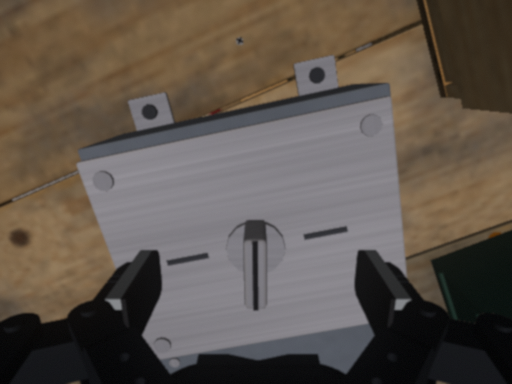

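Emit:
step_arm(travel=[[0.4,-0.08,0.08],[0,0,0],[0,0,0]], delta_rot=[[0,0,0],[0,0,0],[0,0,0]])

```text
time_s: 17.9
position: [555.6, 182.0, 80.2]
orientation: [-0.392, -0.588, -0.392, 0.589]
wrist_force: [-0.2, 0.3, 0.3]
opening: 85.4
```

Emit:
step_arm(travel=[[0,0,0],[0,0,0],[0,0,0],[0,0,0],[0,0,0],[0,0,0],[0,0,0],[0,0,0]], delta_rot=[[0,0,0],[0,0,0],[0,0,0],[0,0,0],[0,0,0],[0,0,0],[0,0,0],[0,0,0]], gripper=1, grip_force=80)

```text
time_s: 18.7
position: [556.2, 181.9, 80.6]
orientation: [0.392, 0.589, 0.392, -0.588]
wrist_force: [1.6, -1.3, 0.9]
opening: 7.9
```

```bash
python3 - <<'E'
from h import *
np.set_printoptions(precision=3,suppress=True)
s=read_state(); R=Rq(s['orientation']).as_matrix(); print(np.arctan2(R[1,1],R[0,1]),s['wrist_force'],s['ft_torque'],s['opening'])
E
```

```text
-0.396079208986667 [ 1.596 -1.339  0.904] [-0.276 -0.138  0.012] 7.914533604872147
```

Emit:
step_arm(travel=[[0,0,0],[0,0,0],[0,0,0],[0,0,0],[0,0,0],[0,0,0]], delta_rot=[[0.05,0,0],[0.1,0,0],[0.1,0,0],[0.1,0,0],[0.05,0,0],[0,0,0]])

```text
time_s: 19.3
position: [556.2, 181.9, 80.6]
orientation: [0.267, 0.655, 0.267, -0.655]
wrist_force: [2.2, -2.4, 2.0]
opening: 8.0
```

```bash
cat > st.py <<'E'
from h import *
np.set_printoptions(precision=3,suppress=True)
s=read_state(); R=Rq(s['orientation']).as_matrix(); print(s['position'],np.arctan2(R[1,1],R[0,1]),s['wrist_force'],s['ft_torque'],s['opening'],s['q'],R[:,0])
E
python3 st.py
```

```text
[556.211 181.861  80.569] -0.7968558688805646 [ 2.219 -2.424  1.955] [-0.289 -0.277 -0.058] 8.00465109455856 [ 0.229  0.211  1.682 -0.     1.248  1.026] [ 0.001 -0.    -1.   ]
```

Emit:
step_arm(travel=[[0,0,0],[0,0,0],[0,0,0],[0,0,0],[0,0,0],[0,0,0],[0,0,0],[0,0,0],[0,0,0],[0,0,0]], delta_rot=[[0.1,0,0],[0.12,0,0],[0.12,0,0],[0.12,0,0],[0.12,0,0],[0.12,0,0],[0.12,0,0],[0.1,0,0],[0.04,0,0],[0,0,0]])

```text
time_s: 20.3
position: [556.3, 181.7, 80.6]
orientation: [-0.065, 0.704, -0.065, -0.704]
wrist_force: [2.7, -3.2, 1.0]
opening: 8.4
```

Emit:
step_arm(travel=[[0,0,0],[0,0,0]], delta_rot=[[0,0,0],[0,0,0]])

```text
time_s: 20.5
position: [556.3, 181.7, 80.6]
orientation: [-0.065, 0.705, -0.065, -0.704]
wrist_force: [3.6, -3.9, 1.7]
opening: 8.3
```

```bash
python3 st.py; python3 -c "
from h import *
snap('wrist','w13')"
```

```text
[556.298 181.729  80.573] -1.7540410182042063 [ 3.568 -3.935  1.675] [-0.623 -0.539  0.029] 8.328164205478366 [ 0.228  0.211  1.682 -0.001  1.248  1.983] [ 0.001 -0.    -1.   ]
```

View pics/w13.png

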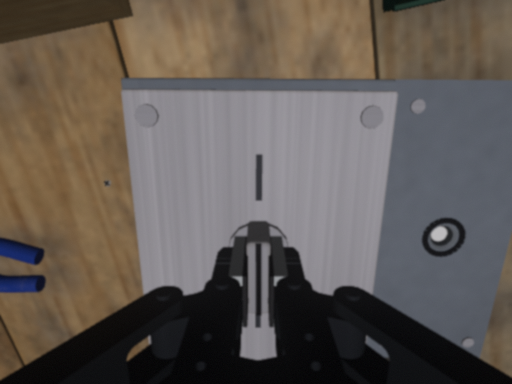

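Emit:
step_arm(travel=[[0.2,0,0],[0.2,0,0],[0.2,0,0],[0.2,0,0],[0,0,0]], delta_rot=[[0,0,0],[0,0,0],[0,0,0],[0,0,0],[0,0,0]])

```text
time_s: 21.05
position: [556.3, 181.7, 73.0]
orientation: [-0.065, 0.705, -0.065, -0.704]
wrist_force: [0.0, -5.7, 9.1]
opening: 8.5
```

Emit:
step_arm(travel=[[0.1,0,0],[0.1,0,0],[0,0,0],[0,0,0]], delta_rot=[[0,0,0],[0,0,0],[0,0,0],[0,0,0]])

```text
time_s: 21.45
position: [556.4, 181.7, 71.5]
orientation: [-0.065, 0.705, -0.065, -0.704]
wrist_force: [-0.1, -4.9, 11.2]
opening: 8.3
```

```bash
python3 st.py
```

```text
[556.374 181.742  71.502] -1.7544764949261724 [-0.07  -4.924 11.176] [-0.849  0.181  0.027] 8.250789302932056 [ 0.229  0.222  1.688 -0.001  1.231  1.983] [ 0.001 -0.    -1.   ]
```

Emit:
step_arm(travel=[[0.1,0,0],[0.1,0,0],[0,0,0],[0,0,0]], delta_rot=[[0,0,0],[0,0,0],[0,0,0],[0,0,0]])

```text
time_s: 21.85
position: [556.5, 181.8, 71.4]
orientation: [-0.065, 0.705, -0.065, -0.704]
wrist_force: [-9.8, -7.5, 25.3]
opening: 7.7
```

```bash
python3 st.py; python3 - <<'E'
from h import *
s,p,d=snap('wrist','w14'); snap('scene','scene1'); snap('top','top1')
s=read_state(); C=cam('wrist','w14'); D=d
for u,v in [(180,150),(330,150),(340,200),(200,200),(420,180),(430,300),(150,170),(110,85)]: print(u,v,deproj(C,u,v,D[v,u]) if D[v,u]>0 else 0)
E
```

```text
[556.492 181.797  71.357] -1.7544156481353885 [-9.794 -7.452 25.282] [-1.273  1.553 -0.031] 7.729127525454372 [ 0.229  0.222  1.687 -0.001  1.231  1.983] [ 0.001 -0.    -1.   ]
180 150 [610.27845779 209.14514462  64.40185664]
330 150 [597.89386956 142.40852473  64.68797013]
340 200 [573.29527964 140.63771737  64.78701274]
200 200 [585.23028985 205.90393541  64.1081633 ]
420 180 [574.72107999 101.12984286  60.56380081]
430 300 [507.10142371  99.08879679  61.62412504]
150 170 [603.81384351 225.00867397  64.59126857]
110 85 [6.48212688e+02 2.58033498e+02 3.36186461e-01]
```

View pics/w14.png

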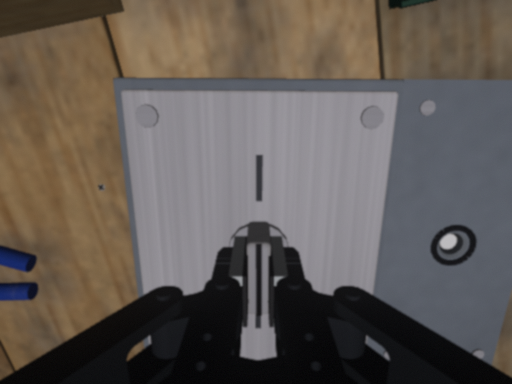

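View pics/scene1.png

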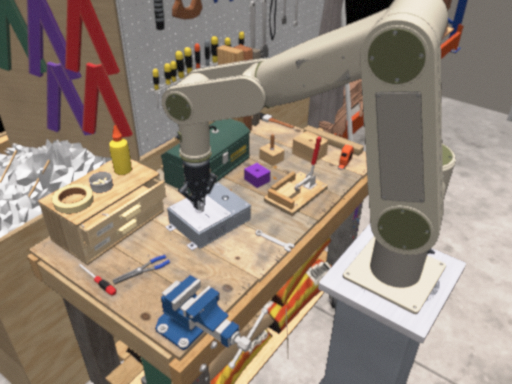

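Emit:
step_arm(travel=[[0,0,0],[0,0,0],[0,0,0],[0,0,0],[0,0,0]], delta_rot=[[0,0,0],[0,0,0],[0,0,0],[0,0,0],[0,0,0]])

```text
time_s: 22.5
position: [556.5, 181.8, 71.4]
orientation: [-0.065, 0.705, -0.065, -0.704]
wrist_force: [-9.7, -6.3, 24.0]
opening: 8.3
```

```bash
python3 -c "
from plant import *
print(sign_off())"
```

```text
the job is handed in; nothing more can be done
None
```

The job is done in the order asked and handed in at 22.5 s, with the panel still held down in the gripper.

- **Stylus and button:** I took the stylus from the smaller wooden block. I pressed the reset button to its stop: the tool had stalled, with 17.7 N on the wrist against the 5 N spring. I stood the stylus back in its block, seated at the same height it was picked from, and a wrist picture afterwards showed it standing in the hole.
- **Fastener:** I turned the wing clockwise about 1.36 rad. The wrist picture shows its slot in line with the visible index line. The gripper yaw is within about 0.01 rad of the measured line direction.
- **Panel:** I pressed it down 9.1 to 9.2 mm until it stopped. The depth reading puts its upper face at about 64.5 mm, against 65 mm when home. The push held steady at about 24 N over the last half second.

**Disagreements between checks:**
- The wrist camera read about 1.3 mm to one side along the jaw direction compared with gripped parts; I corrected for this.
- The finger opening reads about 2 mm less than the stated part thicknesses.
- At the end there was also a sideways wrist force of about 10 N, with no visible shift.

I did not touch the tools lying round the box.

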